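# Lock the membrane cell's cover with its quarter-turn stud

### The arm

A 6-joint arm with a two-finger parallel gripper is mounted at the origin on the work surface. World frame = base frame: x ahead of the robot, y to its left, z up, the work surface at z = 0. Lengths are in m, angles in degrees, forces in N, time in s.
With the tool pointing down it reaches from about 0.375 to 0.975 m from the base axis. Payload 3.8 kg.
Tool frame: the origin (TCP) lies at the very end of the fingers, on their centre line; the grasp point (between the pads) lies 19 mm behind it; z points along the fingers, y is the direction in which the jaws open and shut (so a half turn about z gives the same grasp; the last joint's range is limited). The gripper opens to 85 mm and grips with 20 to 120 N. Pads are 22 mm wide; open, the fingers measure 114 mm over their backs; the gripper's body (76 mm by 85 mm) begins 54 mm behind the grasp point. The pads swing forward as they close: fully open they stand 13 mm farther back than shut.
Start: joints at [-70.697, 15.12, 91.902, -0, 72.978, -2.114], TCP at [0.246, -0.628, 0.231] pointing down, gripper open.
Joint ranges: [-150.88, 150.88], [-54.13, 125.18], [17.81, 147.31], [-75.09, 255.09], [0, 152.58], [-146.25, 146.25]. Speed limits (degrees/s): [147.25, 147.25, 180, 180, 180, 180].

### API

Orientations are given as a 3x3 rotation matrix whose columns are the frame's x, y, z axes.
In Python, from cell import robot, viewer gives the robot as it stands.
- The arm moves only by the tool move_arm, never from a script. Its argument "series" is a list of rows, each an object of numbers: "claw": the closure, from -1 (fully open) to 1 (shut), so that 0 is half open; "dx", "dy", "dz": the shift along the tool's x, y, z in mm; "wx", "wy", "wz": the turn, a rotation vector about the tool's x, y, z in rad. A call has 1 to 10 rows; each row shifts and turns the commanded pose from where the row before left it, along the tool's axes as they then stand; what a row does not reach is not made up. A row lasts 1/10 s, in which the tool goes at most 50 mm and 8.59 degrees, less where a joint would pass 70% of its speed; a pose out of reach is approached as far as the arm can. A call with a gripper value outside its range is refused whole. The fingers move at their own pace and stop on an object; the grip force is fixed at half the most. Time passes only in rows, so rows that do not move let the fingers close. It gives the time, the measured TCP pose, the force and the opening at its end, in the units of the state.
- robot.sense(): the state, without advancing time (a new reading comes with each control period).
- viewer.grab_frame(name): name is "side" or "top"; returns a dict with "frame" (384x512x3 uint8, red, green, blue), "K" (3x3 intrinsics, pixels), "cam_to_world" (4x4, takes a point from camera to world coordinates). Camera axes: x right, y down, z forward; pixel columns grow to the right and rows downward; lengths in m; the calibration is good to about 2 mm. A picture is of the moment at which its call begins. There is no depth.
- robot.finish_job(): hands the job in, once; it reports no verdict.
The state is a dict: "time_s": time; "q": joint angles; "dq": joint speeds; "effort": joint torques, N m; "eef_pos": TCP position; "tcp_rot": TCP orientation; "force": force on the tool from outside, world axes, zero at the start; "torque": the same for the moment, N m; "grip_width": finger opening in m.
Only numpy, scipy, OpenCV 4.12 (cv2) and the standard library are available. Lean on these libraries where they do the work, as an engineer would, in place of code of your own. Each camera call takes 0.05 s, during which the arm holds its last target.

### The job

Fasten the shut cover of the membrane test cell with the blue-winged quarter-turn stud: line its lug up with the slot in the cover, push it in until its flange lies flat on the cover, then give it a quarter turn (either way) so that the wing stands across the slot, and let go. Leave the orange stud in its holder; it does not fit this cell.

Things in the scene. Friction and masses are not known exactly. Their poses are not given: they have to be found in the camera images.
- blue_stud: Right stud, 0.12 kg, upright. Origin: centre of its steel flange's underside, z up. Flange 60 mm across, 6 thick; on it a blue upright wing to grip, 44 mm long in x, 14 thick in y, top 44 above the origin; low boss 26 across up to 12. Below: neck 16 across to 14 down, then a cross lug 36 long in x, 10 wide in y, bottom 22 down. Wing and lug point the same way; half a turn makes no difference.
- holder_a: Fixed white ring in which the blue stud stands at the start, at any yaw, flange on its rim. 74 mm across, 34 high, hole 47. Origin: centre of its underside on the table. Lift the stud straight up by 25 mm or more to clear it.
- slot (a point): Slot in the cell's fixed 170 x 230 mm aluminium cover. Origin: slot's centre at the cover's upper face, 60 mm above the table; z up, x along the slot. 44 mm long in x, 22 wide in y, plate 10 thick, red marks past its ends. In the cavity below (52 square, 44 deep) the lug turns freely, no stop. Lug within 15 degrees and 4 mm of the slot drops in: stud and slot origins then meet. Bolt heads 80 mm off, 6 high.
- orange_stud: The wrong stud: same size, in the same kind of white holder, but with an orange wing and a cross-shaped foot that does not enter the slot. Origin and axes as for the blue one; at least 100 mm from it. Leave it there.

How it is judged (in metres and radians):
On the way:
1. the blue stud is through the slot, its flange down on the cover (z of blue_stud in the frame of slot below 0.004 m and horizontal distance between blue_stud and slot below 0.015 m and angle between blue_stud's own z axis and vertical below 0.15 rad and angle between the x axis of blue_stud and the x axis of slot, either way round below 0.6 rad), for 0.1 s.
At the end, for the whole second after the job is handed in: The blue stud is at rest with its flange down on the cover (within 4 mm of fully home, within 15 mm of the slot's centre, tilted less than 0.15 rad) and its wing turned more than 60 degrees from the slot's direction; the orange stud is within 30 mm of where it began (z of blue_stud in the frame of slot below 0.004 m and horizontal distance between blue_stud and slot below 0.015 m and angle between blue_stud's own z axis and vertical below 0.15 rad and angle between the x axis of blue_stud and the x axis of slot, either way round above 1.05 rad and linear speed of blue_stud below 0.02 m/s and distance of orange_stud from where it was at the start of the episode below 0.03 m); the robot touches nothing.
It fails at once if the orange stud is taken out of its holder or shoved more than 30 mm (distance of orange_stud from where it was at the start of the episode above 0.03 m).
It also fails if it takes over 42 s, if anything falls off the work surface, if the arm or the gripper's body presses on something with over 40 N, if the wrist force passes 120 N, or if a joint passes its speed limit or range.

## Working session

There is one attempt and no reset: what is moved stays moved. The work goes in short steps, Python scripts to look and compute and a tool call to move; the robot and the scene stay as the last step left them, time stands still between calls to the robot, and variables do not carry over. Pictures are saved under pics/ and viewed, and the job is handed in when it is done.

Besides the shell and the picture viewer there is one more tool, called after "Call:" in YAML: its name, and indented under it one key for each argument. move_arm: Moves the arm, as the interface text tells. Its arguments: {"type":"object","properties":{"series":{"type":"array"}},"required":["series"]}

```bash
ls; mkdir -p pics; python3 - <<'E'
from cell import robot, viewer
import cv2,numpy as np
s=robot.sense();print(s['time_s'],s['eef_pos'],s['tcp_rot'],s['grip_width'])
for n in('side','top'):
    f=viewer.grab_frame(n);cv2.imwrite(f'pics/{n}0.png',f['frame'][:,:,::-1]);np.savez(f'{n}0.npz',**f)
    print(n,f['K'],f['cam_to_world'])
E
```

```text
pics
0.0 [ 0.24623058 -0.6277002   0.2299543 ] [[ 9.30932589e-01  3.65190284e-01 -7.55870932e-04]
 [ 3.65191062e-01 -9.30930234e-01  2.09475638e-03]
 [ 6.13215763e-05 -2.22611429e-03 -9.99997520e-01]] 0.08556100957003233
side [[457.76596441   0.         258.12634725]
 [  0.         457.76596441 192.41224415]
 [  0.           0.           1.        ]] [[-0.95621021 -0.20578954  0.20811704  0.36064763]
 [-0.29218804  0.62995472 -0.71957154  0.62353221]
 [ 0.01697598 -0.74887096 -0.66249837  0.60077117]
 [ 0.          0.          0.          1.        ]]
top [[419.09272595   0.         251.61323946]
 [  0.         419.09272595 194.69978585]
 [  0.           0.           1.        ]] [[-0.01296164 -0.99233414  0.12290218  0.4560759 ]
 [-0.99983162  0.01445897  0.011299    0.05394321]
 [-0.01298942 -0.12273503 -0.99235447  0.93693394]
 [ 0.          0.          0.          1.        ]]
```

View pics/side0.png

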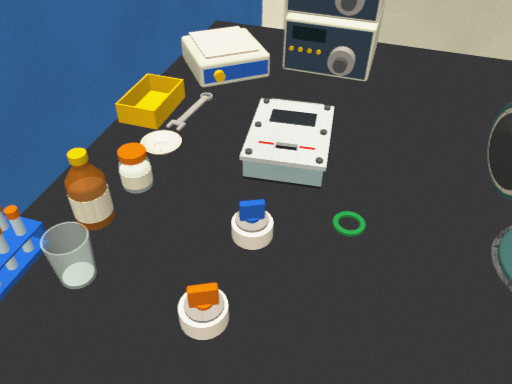

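View pics/top0.png

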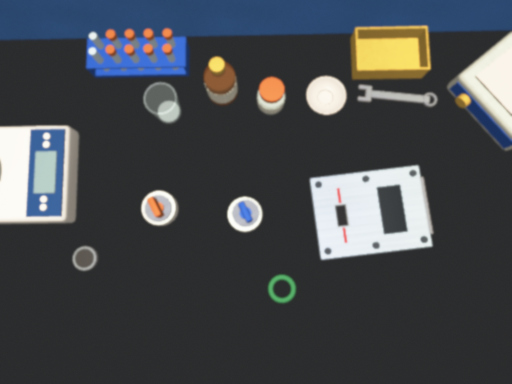

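Side view: blue stud at about (252,215), orange at (203,300), slot at (287,146). Top view: blue at (245,213), orange at (159,208), slot at (342,215). I'll enlarge these.

```bash
python3 - <<'E'
import cv2,numpy as np
t=cv2.imread('pics/top0.png');s=cv2.imread('pics/side0.png')
def c(im,x,y,w,h,k):return cv2.resize(im[y:y+h,x:x+w],None,fx=k,fy=k,interpolation=cv2.INTER_CUBIC)
# 40x.. at 10x
cv2.imwrite('pics/c1.png',np.hstack([c(t,225,190,40,50,10),c(t,322,190,40,50,10)]))
cv2.imwrite('pics/c2.png',np.hstack([c(s,227,190,50,60,8),c(s,247,130,75,60,8)[:, :400]*1]) if 0 else c(s,227,190,50,60,8))
cv2.imwrite('pics/c3.png',c(s,250,130,75,35,10))
E
```

```text
(no output)
```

View pics/c1.png

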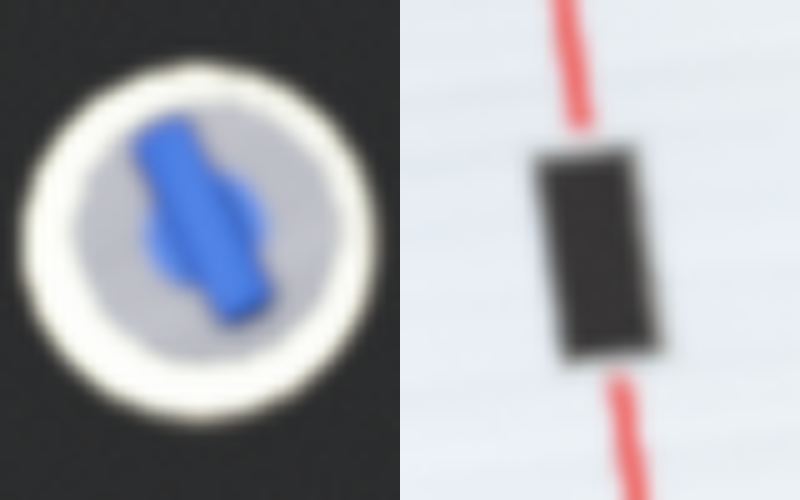

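View pics/c2.png

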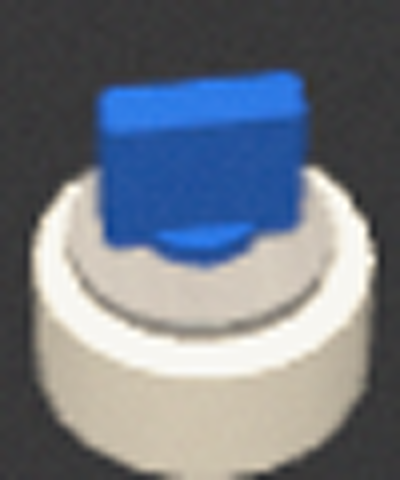

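View pics/c3.png

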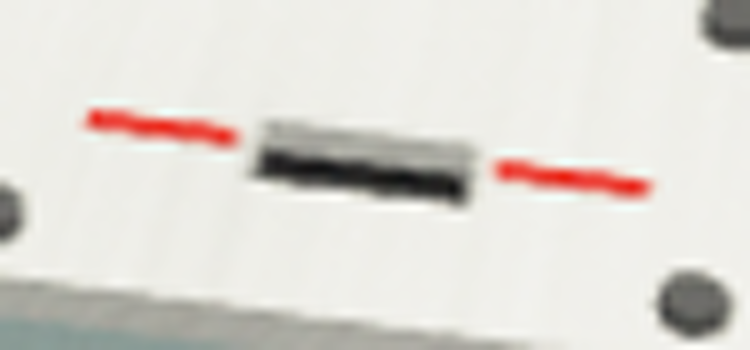

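```bash
cat >h.py <<'E'
import numpy as np
def ray(n,uv,z):
    f=np.load(n) if isinstance(n,str) else n
    T=f['cam_to_world'];d=T[:3,:3]@np.linalg.solve(f['K'],[uv[0],uv[1],1]);o=T[:3,3]
    return (o+d*(z-o[2])/d[2])
def quad(n,ps,z):
    P=np.array([ray(n,p,z)[:2] for p in ps]);c=P.mean(0)
    e=[np.linalg.norm(P[i]-P[(i+1)%4])*1e3 for i in range(4)]
    L=max((P[(i+1)%4]-P[i]+P[(i+2)%4]*0 for i in range(4)),key=np.linalg.norm)
    w=np.linalg.svd(P-c)[2][0]
    print('c',c.round(4),'edges',np.round(e,1),'yaw',np.degrees(np.arctan2(w[1],w[0])).round(1)%180)
E
python3 - <<'E'
from h import *
A=np.array
t='top0.npz';s='side0.npz'
w=A([(133,142),(188,115),(272,300),(222,325)])/10+A([224.5,189.5]);quad(t,w,.078)
print('flange',ray(t,A([210,227])/10+A([224.5,189.5]),.040))
w=A([(100,92),(300,72),(305,103),(103,132)])/8+A([226.5,189.5]);quad(s,w,.078)
w=A([(132,152),(235,148),(262,350),(162,362)])/10+A([321.5,189.5]);quad(t,w,.06)
w=A([(262,120),(478,148),(466,205),(255,176)])/10+A([249.5,129.5]);quad(s,w,.06)
a=ray(s,A([90,119])/10+A([249.5,129.5]),.06);b=ray(s,A([650,188])/10+A([249.5,129.5]),.06);print(a,b,(a+b)/2,np.degrees(np.arctan2(*(b-a)[[1,0]])))
print('orange',ray(t,(159,208),.04))
E
```

```text
c [0.5278 0.078 ] edges [12.6 41.9 11.5 42. ] yaw 24.400000000000006
flange [0.52951313 0.07776499 0.04      ]
c [0.5279 0.0822] edges [42.8  9.7 43.3 12.3] yaw 28.599999999999994
c [ 0.5197 -0.1229] edges [21.6 42.5 21.  44.3] yaw 6.199999999999989
c [ 0.5186 -0.1174] edges [44.5 19.9 42.8 19.6] yaw 4.5
[ 0.57570115 -0.11427626  0.06      ] [ 0.46194599 -0.12685364  0.06      ] [ 0.51882357 -0.12056495  0.06      ] -173.69069436372496
orange [0.54119709 0.26405602 0.04      ]
```

Call:
move_arm:
  series:
    - {"claw": -1,"dx": 27,"dy": -29}
    - {"claw": -1,"dx": 27,"dy": -29}
    - {"claw": -1,"dx": 27,"dy": -29}
    - {"claw": -1,"dx": 27,"dy": -29}
    - {"claw": -1,"dx": 27,"dy": -29}
    - {"claw": -1,"dx": 27,"dy": -29}
    - {"claw": -1,"dx": 27,"dy": -29}
    - {"claw": -1,"dx": 27,"dy": -29}
    - {"claw": -1,"dx": 27,"dy": -29}
    - {"claw": -1,"dx": 27,"dy": -29}

```text
schema error: expected keys claw, dx, dy, dz, wx, wy, wz
```

Call:
move_arm:
  series:
    - {"claw": -1,"dx": 27,"dy": -29}
    - {"claw": -1,"dx": 27,"dy": -29}
    - {"claw": -1,"dx": 27,"dy": -29}
    - {"claw": -1,"dx": 27,"dy": -29}
    - {"claw": -1,"dx": 27,"dy": -29}
    - {"claw": -1,"dx": 27,"dy": -29}
    - {"claw": -1,"dx": 27,"dy": -29}
    - {"claw": -1,"dx": 27,"dy": -29}
    - {"claw": -1}
    - {"claw": -1}

```text
schema error: expected keys claw, dx, dy, dz, wx, wy, wz
```

```bash
cat >>h.py <<'E'
def go(s,x,y,z,yaw):
    R=np.array(s['tcp_rot']);d=R.T@(np.array([x,y,z])-s['eef_pos'])*1e3
    from scipy.spatial.transform import Rotation as Ro
    c,n=np.cos(np.radians(yaw)),np.sin(np.radians(yaw))
    Rt=np.array([[c,n,0],[n,-c,0],[0,0,-1]])
    print('t',s['time_s'],'pos',np.round(s['eef_pos'],4),'yaw',np.degrees(np.arctan2(R[1,0],R[0,0])).round(2),'F',np.round(s['force'],1),'gw',s['grip_width'],'q6',round(s['q'][5],1))
    print('d',d.round(1),'w',Ro.from_matrix(R.T@Rt).as_rotvec().round(3))
E
python3 - <<'E'
from h import *;from cell import robot
go(robot.sense(),.529,.0785,.15,25.5)
E
```

```text
t 0.1 pos [ 0.2462 -0.6278  0.2301] yaw 21.42 F [ 0.3 -0.4 -0.7] gw 0.08529095370588394 q6 -2.1
d [ 521.1 -554.1   81.2] w [-0.002 -0.    -0.071]
```

All keys are required.

Call:
move_arm:
  series:
    - {"claw": -1,"dx": 27,"dy": -29,"dz": 0,"wx": 0,"wy": 0,"wz": 0}
    - {"claw": -1,"dx": 27,"dy": -29,"dz": 0,"wx": 0,"wy": 0,"wz": 0}
    - {"claw": -1,"dx": 27,"dy": -29,"dz": 0,"wx": 0,"wy": 0,"wz": 0}
    - {"claw": -1,"dx": 27,"dy": -29,"dz": 0,"wx": 0,"wy": 0,"wz": 0}
    - {"claw": -1,"dx": 27,"dy": -29,"dz": 0,"wx": 0,"wy": 0,"wz": 0}
    - {"claw": -1,"dx": 27,"dy": -29,"dz": 0,"wx": 0,"wy": 0,"wz": 0}
    - {"claw": -1,"dx": 27,"dy": -29,"dz": 0,"wx": 0,"wy": 0,"wz": 0}
    - {"claw": -1,"dx": 27,"dy": -29,"dz": 0,"wx": 0,"wy": 0,"wz": 0}
    - {"claw": -1,"dx": 27,"dy": -29,"dz": 0,"wx": 0,"wy": 0,"wz": 0}
    - {"claw": -1,"dx": 27,"dy": -29,"dz": 0,"wx": 0,"wy": 0,"wz": 0}

```text
time_s: 1.1
eef_pos: [0.3919, -0.2581, 0.2309]
tcp_rot: [[0.931, 0.365, -0.0], [0.365, -0.931, 0.0], [-0.0, -0.0, -1.0]]
force: [0.6, -0.3, 0.7]
grip_width: 0.0851
```

```bash
python3 - <<'E'
from h import *;from cell import robot
go(robot.sense(),.529,.0785,.15,25.5)
E
```

```text
t 1.1 pos [ 0.3919 -0.2581  0.2309] yaw 21.4 F [ 0.6 -0.3  0.7] gw 0.08511167360437302 q6 32.2
d [ 250.4 -263.4   81. ] w [-0.     0.    -0.072]
```

Call:
move_arm:
  series:
    - {"claw": -1,"dx": 27,"dy": -29,"dz": 0,"wx": 0,"wy": 0,"wz": 0}
    - {"claw": -1,"dx": 27,"dy": -29,"dz": 0,"wx": 0,"wy": 0,"wz": 0}
    - {"claw": -1,"dx": 27,"dy": -29,"dz": 0,"wx": 0,"wy": 0,"wz": 0}
    - {"claw": -1,"dx": 27,"dy": -29,"dz": 0,"wx": 0,"wy": 0,"wz": 0}
    - {"claw": -1,"dx": 27,"dy": -29,"dz": 0,"wx": 0,"wy": 0,"wz": 0}
    - {"claw": -1,"dx": 27,"dy": -29,"dz": 10,"wx": 0,"wy": 0,"wz": 0}
    - {"claw": -1,"dx": 27,"dy": -29,"dz": 20,"wx": 0,"wy": 0,"wz": 0}
    - {"claw": -1,"dx": 27,"dy": -29,"dz": 20,"wx": 0,"wy": 0,"wz": 0}
    - {"claw": -1,"dx": 27,"dy": -29,"dz": 30,"wx": 0,"wy": 0,"wz": 0}
    - {"claw": -1,"dx": 7,"dy": -3,"dz": 0,"wx": 0,"wy": 0,"wz": -0.072}

```text
time_s: 2.1
eef_pos: [0.5255, 0.0805, 0.1463]
tcp_rot: [[0.9, 0.435, -0.008], [0.435, -0.9, 0.0], [-0.007, -0.004, -1.0]]
force: [-0.6, -0.5, -0.5]
grip_width: 0.0855
```

```bash
python3 - <<'E'
from h import *;from cell import robot,viewer
import cv2
go(robot.sense(),.529,.0785,.05,25.5)
f=viewer.grab_frame('side');cv2.imwrite('pics/s1.png',cv2.resize(f['frame'][130:280,160:360,::-1],None,fx=4,fy=4))
E
```

```text
t 2.1 pos [0.5255 0.0805 0.1463] yaw 25.82 F [-0.6 -0.5 -0.5] gw 0.0854658241088089 q6 70.1
d [ 3.   3.7 96.3] w [-0.004  0.007  0.006]
```

View pics/s1.png

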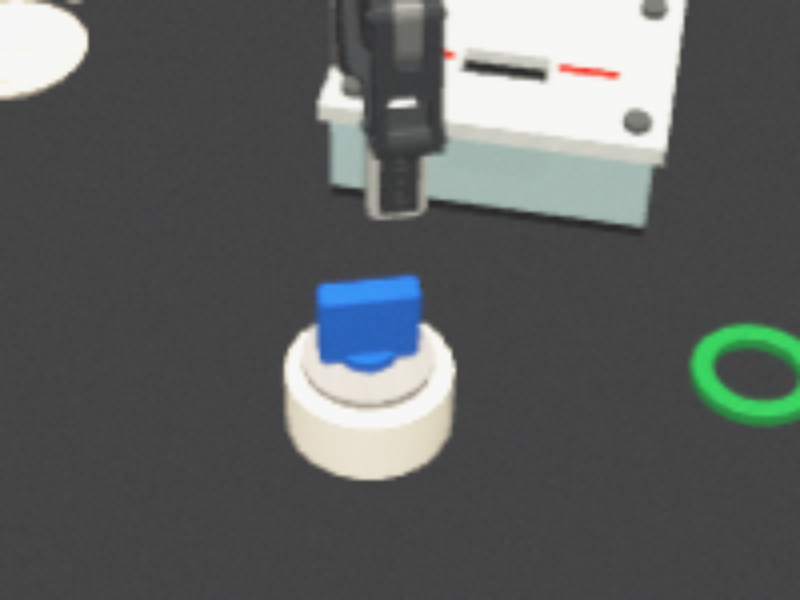

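The gripper hangs above the blue wing, with the near finger tip at about (396,215) in the crop and the wing at (370,320). Next I settle and descend.

Call:
move_arm:
  series:
    - {"claw": -1,"dx": 0,"dy": 0,"dz": 0,"wx": 0,"wy": 0,"wz": 0}
    - {"claw": -1,"dx": 0,"dy": 0,"dz": 0,"wx": 0,"wy": 0,"wz": 0}
    - {"claw": -1,"dx": 0,"dy": 0,"dz": 15,"wx": 0,"wy": 0,"wz": 0}
    - {"claw": -1,"dx": 0,"dy": 0,"dz": 15,"wx": 0,"wy": 0,"wz": 0}
    - {"claw": -1,"dx": 0,"dy": 0,"dz": 0,"wx": 0,"wy": 0,"wz": 0}
    - {"claw": -1,"dx": 0,"dy": 0,"dz": 0,"wx": 0,"wy": 0,"wz": 0}

```text
time_s: 2.75
eef_pos: [0.5272, 0.0767, 0.1202]
tcp_rot: [[0.903, 0.43, -0.002], [0.43, -0.903, -0.0], [-0.002, -0.001, -1.0]]
force: [0.7, 0.2, 1.2]
grip_width: 0.0855
```

```bash
python3 - <<'E'
from h import *;from cell import robot,viewer
go(robot.sense(),.529,.0785,.05,25.5)
E
```

```text
t 2.75 pos [0.5272 0.0767 0.1202] yaw 25.49 F [0.7 0.2 1.2] gw 0.08552653803220009 q6 70.1
d [ 2.5 -0.8 70.1] w [-0.001  0.002 -0.   ]
```

Call:
move_arm:
  series:
    - {"claw": -1,"dx": 2,"dy": -1,"dz": 20,"wx": 0,"wy": 0,"wz": 0}
    - {"claw": -1,"dx": 0,"dy": 0,"dz": 20,"wx": 0,"wy": 0,"wz": 0}
    - {"claw": -1,"dx": 0,"dy": 0,"dz": 15,"wx": 0,"wy": 0,"wz": 0}
    - {"claw": -1,"dx": 0,"dy": 0,"dz": 10,"wx": 0,"wy": 0,"wz": 0}
    - {"claw": -1,"dx": 0,"dy": 0,"dz": 4,"wx": 0,"wy": 0,"wz": 0}
    - {"claw": -1,"dx": 0,"dy": 0,"dz": 0,"wx": 0,"wy": 0,"wz": 0}
    - {"claw": -1,"dx": 0,"dy": 0,"dz": 0,"wx": 0,"wy": 0,"wz": 0}

```text
time_s: 3.45
eef_pos: [0.5303, 0.0791, 0.0529]
tcp_rot: [[0.902, 0.431, 0.001], [0.431, -0.902, 0.0], [0.001, 0.0, -1.0]]
force: [-0.4, 1.0, -0.2]
grip_width: 0.0854
```

```bash
python3 - <<'E'
from h import *;from cell import robot,viewer
import cv2
go(robot.sense(),.529,.0785,.05,25.5)
for n in('side','top'):
    f=viewer.grab_frame(n);cv2.imwrite(f'pics/g_{n}.png',cv2.resize(f['frame'][130:280,160:360,::-1],None,fx=3,fy=3))
a=cv2.imread('pics/g_side.png');b=cv2.imread('pics/g_top.png');cv2.imwrite('pics/g.png',np.hstack([a[:,100:500],b[:,50:450]]))
E
```

```text
t 3.45 pos [0.5303 0.0791 0.0529] yaw 25.54 F [-0.4  1.  -0.2] gw 0.08536732494691232 q6 70.3
d [-1.4 -0.   2.9] w [ 0.    -0.001  0.001]
```

View pics/g.png

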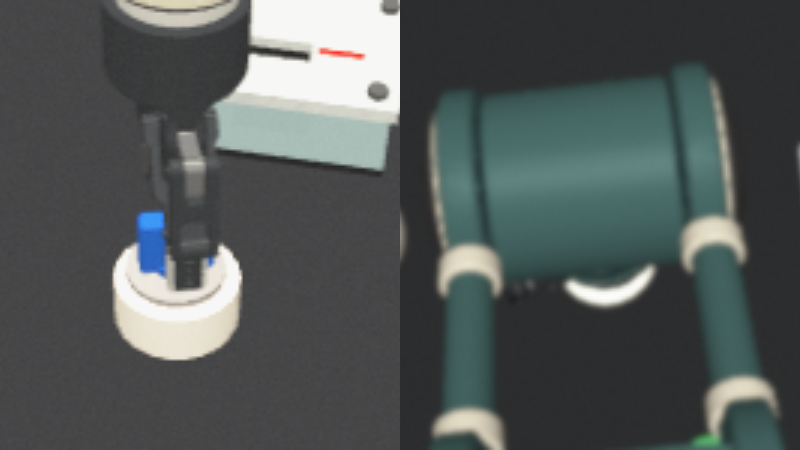

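```bash
python3 - <<'E'
from h import *;from cell import robot
s=robot.sense();f=np.load('side0.npz');T=np.linalg.inv(f['cam_to_world']);R=np.array(s['tcp_rot'])
def pr(p):
    c=f['K']@(T@np.r_[p,1])[:3];return ((c[:2]/c[2]-[160,130])*3-[100,0]).round(0)
e=np.array(s['eef_pos'])
for y in(-.043,.043):print(pr(e+R@[0,y,-.013]),pr(e+R@[.011,y,-.013]),pr(e+R@[-.011,y,-.013]))
print(pr([.529,.0785,.078]),pr([.529,.0785,.04]))
E
```

```text
[183. 280.] [163. 282.] [203. 278.]
[163. 177.] [144. 179.] [181. 176.]
[176. 211.] [175. 259.]
```

Finger tip projection matches the picture within about 2 mm, and the jaws straddle the wing. Closing now.

Call:
move_arm:
  series:
    - {"claw": -1,"dx": -1,"dy": 0,"dz": 3,"wx": 0,"wy": 0,"wz": 0}
    - {"claw": 1,"dx": 0,"dy": 0,"dz": 0,"wx": 0,"wy": 0,"wz": 0}
    - {"claw": 1,"dx": 0,"dy": 0,"dz": 0,"wx": 0,"wy": 0,"wz": 0}
    - {"claw": 1,"dx": 0,"dy": 0,"dz": 0,"wx": 0,"wy": 0,"wz": 0}
    - {"claw": 1,"dx": 0,"dy": 0,"dz": 0,"wx": 0,"wy": 0,"wz": 0}
    - {"claw": 1,"dx": 0,"dy": 0,"dz": 0,"wx": 0,"wy": 0,"wz": 0}
    - {"claw": 1,"dx": 0,"dy": 0,"dz": 0,"wx": 0,"wy": 0,"wz": 0}
    - {"claw": 1,"dx": 0,"dy": 0,"dz": 0,"wx": 0,"wy": 0,"wz": 0}

```text
time_s: 4.35
eef_pos: [0.529, 0.0786, 0.0495]
tcp_rot: [[0.902, 0.431, 0.001], [0.431, -0.902, 0.0], [0.001, 0.0, -1.0]]
force: [0.6, -0.1, 0.3]
grip_width: 0.0131
```

```bash
python3 - <<'E'
from h import *;from cell import robot,viewer
go(robot.sense(),.529,.0785,.05,25.5)
E
```

```text
t 4.35 pos [0.529  0.0786 0.0495] yaw 25.54 F [ 0.6 -0.1  0.3] gw 0.013134764450744093 q6 70.2
d [-0.1  0.1 -0.5] w [ 0.    -0.001  0.001]
```

Call:
move_arm:
  series:
    - {"claw": 1,"dx": 0,"dy": 0,"dz": -8,"wx": 0,"wy": 0,"wz": 0}
    - {"claw": 1,"dx": 0,"dy": 0,"dz": -12,"wx": 0,"wy": 0,"wz": 0}
    - {"claw": 1,"dx": 0,"dy": 0,"dz": -15,"wx": 0,"wy": 0,"wz": 0}
    - {"claw": 1,"dx": 0,"dy": 0,"dz": -20,"wx": 0,"wy": 0,"wz": 0}
    - {"claw": 1,"dx": 0,"dy": 0,"dz": -20,"wx": 0,"wy": 0,"wz": 0}
    - {"claw": 1,"dx": 0,"dy": 0,"dz": -15,"wx": 0,"wy": 0,"wz": 0}
    - {"claw": 1,"dx": 0,"dy": 0,"dz": -10,"wx": 0,"wy": 0,"wz": 0}
    - {"claw": 1,"dx": 0,"dy": 0,"dz": 0,"wx": 0,"wy": 0,"wz": 0}
    - {"claw": 1,"dx": 0,"dy": 0,"dz": 0,"wx": 0,"wy": 0,"wz": 0}

```text
time_s: 5.25
eef_pos: [0.5285, 0.0785, 0.1491]
tcp_rot: [[0.902, 0.431, -0.0], [0.431, -0.902, -0.0], [-0.0, -0.0, -1.0]]
force: [-0.7, 0.9, -0.8]
grip_width: 0.0127
```

```bash
python3 - <<'E'
from h import *;from cell import robot,viewer
import cv2
go(robot.sense(),.519,-.121,.15,6)
f=viewer.grab_frame('side');cv2.imwrite('pics/l.png',cv2.resize(f['frame'][90:290,160:360,::-1],None,fx=3,fy=3))
E
```

```text
t 5.25 pos [0.5285 0.0785 0.1491] yaw 25.54 F [-0.7  0.9 -0.8] gw 0.012731922693387543 q6 70.2
d [-94.6 175.9  -0.9] w [-0.     0.     0.341]
```

View pics/l.png

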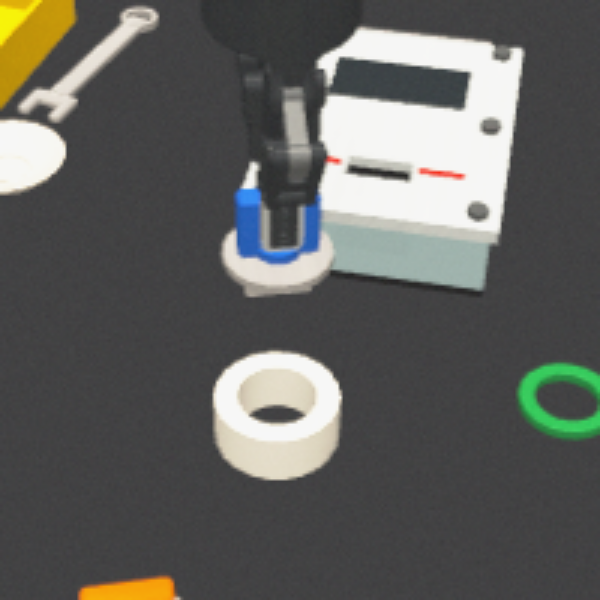

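Stud lifted out of the holder and gripped upright: flange at (278,255) and lug below at (278,290) in the crop. Moving over the slot.

Call:
move_arm:
  series:
    - {"claw": 1,"dx": -6,"dy": 11,"dz": 0,"wx": 0,"wy": 0,"wz": 0}
    - {"claw": 1,"dx": -10,"dy": 18,"dz": 0,"wx": 0,"wy": 0,"wz": 0}
    - {"claw": 1,"dx": -14,"dy": 26,"dz": 0,"wx": 0,"wy": 0,"wz": 0}
    - {"claw": 1,"dx": -15,"dy": 29,"dz": 0,"wx": 0,"wy": 0,"wz": 0}
    - {"claw": 1,"dx": -15,"dy": 29,"dz": 0,"wx": 0,"wy": 0,"wz": 0}
    - {"claw": 1,"dx": -14,"dy": 26,"dz": 0,"wx": 0,"wy": 0,"wz": 0}
    - {"claw": 1,"dx": -11,"dy": 20,"dz": 0,"wx": 0,"wy": 0,"wz": 0}
    - {"claw": 1,"dx": -9.6,"dy": 16.9,"dz": 0,"wx": 0,"wy": 0,"wz": 0.1}
    - {"claw": 1,"dx": 0,"dy": 0,"dz": 0,"wx": 0,"wy": 0,"wz": 0.12}
    - {"claw": 1,"dx": 0,"dy": 0,"dz": 0,"wx": 0,"wy": 0,"wz": 0.121}

```text
time_s: 6.3
eef_pos: [0.518, -0.1224, 0.148]
tcp_rot: [[0.995, 0.098, -0.002], [0.098, -0.995, 0.0], [-0.002, -0.0, -1.0]]
force: [-0.3, -0.0, -1.2]
grip_width: 0.0129
```

Call:
move_arm:
  series:
    - {"claw": 1,"dx": 0,"dy": 0,"dz": 0,"wx": 0,"wy": 0,"wz": 0}
    - {"claw": 1,"dx": 0,"dy": 0,"dz": 0,"wx": 0,"wy": 0,"wz": 0}
    - {"claw": 1,"dx": 0,"dy": 0,"dz": 0,"wx": 0,"wy": 0,"wz": 0}

```text
time_s: 6.6
eef_pos: [0.5189, -0.121, 0.1488]
tcp_rot: [[0.994, 0.107, -0.001], [0.107, -0.994, 0.0], [-0.001, -0.0, -1.0]]
force: [-0.0, 0.5, -1.1]
grip_width: 0.0128
```

```bash
python3 - <<'E'
from h import *;from cell import robot,viewer
import cv2
go(robot.sense(),.519,-.121,.11,6)
f=viewer.grab_frame('side');cv2.imwrite('pics/o.png',cv2.resize(f['frame'][70:190,220:360,::-1],None,fx=5,fy=5,interpolation=cv2.INTER_CUBIC))
E
```

```text
t 6.6 pos [ 0.5189 -0.121   0.1488] yaw 6.12 F [-0.   0.5 -1.1] gw 0.012785452179518679 q6 68.1
d [ 0.2 -0.  38.8] w [-0.     0.001  0.002]
```

View pics/o.png

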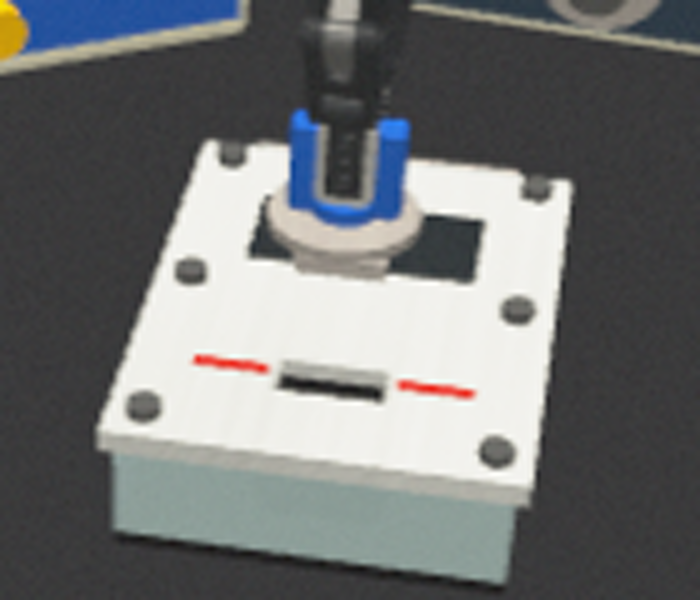

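The stud hangs above the slot: flange across columns 268–424, wing 291–411, lug's lower edge (297,268)–(387,278), slot at (332,383). I'll compare these with the predicted projections.

```bash
python3 - <<'E'
from h import *;from cell import robot
s=robot.sense();f=np.load('side0.npz');T=np.linalg.inv(f['cam_to_world']);R=np.array(s['tcp_rot'])
def pr(p):
    c=f['K']@(T@np.r_[p,1])[:3];return ((c[:2]/c[2]-[219.5,69.5])*5).round(0)
e=np.array(s['eef_pos']);O=e+R@[0,0,.0155]
P=lambda x,y,z:pr(O+R@[x,-y,-z])
a=np.linspace(0,6.28,40);E=np.array([P(.03*np.cos(t),.03*np.sin(t),.003) for t in a]);print('flange',E[:,0].min(),E[:,0].max(),E[:,1].max())
for dx in(-.003,0,.003):
  print(dx,'wing top near',P(.022+dx,.007,.044),P(-.022+dx,.007,.044),'lug',P(.018+dx,.005,-.022),P(-.018+dx,.005,-.022))
q=lambda x,y:pr(np.array([.519,-.121,.06])+R@[x,-y,0])
print('slot',q(.022,.011),q(-.022,.011),q(-.022,-.011),q(.022,-.011))
E
```

```text
flange 267.0 424.0 255.0
-0.003 wing top near [298. 121.] [417. 134.] lug [301. 270.] [393. 281.]
0 wing top near [290. 120.] [409. 133.] lug [294. 270.] [386. 281.]
0.003 wing top near [282. 119.] [400. 132.] lug [286. 269.] [378. 280.]
slot [276. 385.] [384. 398.] [391. 367.] [284. 354.]
```

The stud sits within 1 mm of predicted in the jaws. The slot estimate is (0.519, -0.121): the top camera says -0.123 and the side camera's marks say -0.1206. Lug-to-slot clearance is ±6 mm across, so I descend.

Call:
move_arm:
  series:
    - {"claw": 1,"dx": 0,"dy": 0,"dz": 15,"wx": 0,"wy": 0,"wz": 0}
    - {"claw": 1,"dx": 0,"dy": 0,"dz": 15,"wx": 0,"wy": 0,"wz": 0}
    - {"claw": 1,"dx": 0,"dy": 0,"dz": 10,"wx": 0,"wy": 0,"wz": 0}
    - {"claw": 1,"dx": 0,"dy": 0,"dz": 6,"wx": 0,"wy": 0,"wz": 0}
    - {"claw": 1,"dx": 0,"dy": 0,"dz": 4,"wx": 0,"wy": 0,"wz": 0}
    - {"claw": 1,"dx": 0,"dy": 0,"dz": 4,"wx": 0,"wy": 0,"wz": 0}
    - {"claw": 1,"dx": 0,"dy": 0,"dz": 0,"wx": 0,"wy": 0,"wz": 0}
    - {"claw": 1,"dx": 0,"dy": 0,"dz": 0,"wx": 0,"wy": 0,"wz": 0}

```text
time_s: 7.45
eef_pos: [0.5195, -0.121, 0.0956]
tcp_rot: [[0.995, 0.105, 0.001], [0.105, -0.995, -0.0], [0.001, 0.0, -1.0]]
force: [-0.4, -0.5, -1.0]
grip_width: 0.0132
```

Call:
move_arm:
  series:
    - {"claw": 1,"dx": 0,"dy": 0,"dz": 4,"wx": 0,"wy": 0,"wz": 0}
    - {"claw": 1,"dx": 0,"dy": 0,"dz": 4,"wx": 0,"wy": 0,"wz": 0}
    - {"claw": 1,"dx": 0,"dy": 0,"dz": 4,"wx": 0,"wy": 0,"wz": 0}
    - {"claw": 1,"dx": 0,"dy": 0,"dz": 0,"wx": 0,"wy": 0,"wz": 0}
    - {"claw": 1,"dx": 0,"dy": 0,"dz": 0,"wx": 0,"wy": 0,"wz": 0}

```text
time_s: 7.95
eef_pos: [0.519, -0.1209, 0.083]
tcp_rot: [[0.995, 0.105, -0.001], [0.105, -0.995, 0.0], [-0.001, -0.0, -1.0]]
force: [-0.1, -0.4, -0.3]
grip_width: 0.0128
```

No contact force with the lug below the plate's upper face, so it has entered. Continuing to seat.

Call:
move_arm:
  series:
    - {"claw": 1,"dx": 0,"dy": 0,"dz": 3,"wx": 0,"wy": 0,"wz": 0}
    - {"claw": 1,"dx": 0,"dy": 0,"dz": 2,"wx": 0,"wy": 0,"wz": 0}
    - {"claw": 1,"dx": 0,"dy": 0,"dz": 1.5,"wx": 0,"wy": 0,"wz": 0}
    - {"claw": 1,"dx": 0,"dy": 0,"dz": 1,"wx": 0,"wy": 0,"wz": 0}
    - {"claw": 1,"dx": 0,"dy": 0,"dz": 0,"wx": 0,"wy": 0,"wz": 0}
    - {"claw": 1,"dx": 0,"dy": 0,"dz": 0,"wx": 0,"wy": 0,"wz": 0}

```text
time_s: 8.55
eef_pos: [0.5193, -0.121, 0.0758]
tcp_rot: [[0.995, 0.105, 0.0], [0.105, -0.995, -0.0], [0.0, 0.0, -1.0]]
force: [-0.1, 0.5, -1.1]
grip_width: 0.0131
```

```bash
python3 - <<'E'
from h import *;from cell import robot,viewer
import cv2
go(robot.sense(),.519,-.121,.0755,6)
f=viewer.grab_frame('side');cv2.imwrite('pics/i.png',cv2.resize(f['frame'][70:190,220:360,::-1],None,fx=5,fy=5,interpolation=cv2.INTER_CUBIC))
E
```

```text
t 8.55 pos [ 0.5193 -0.121   0.0758] yaw 6.0 F [-0.1  0.5 -1.1] gw 0.013120214512205281 q6 68.2
d [-0.3  0.   0.3] w [ 0. -0.  0.]
```

View pics/i.png

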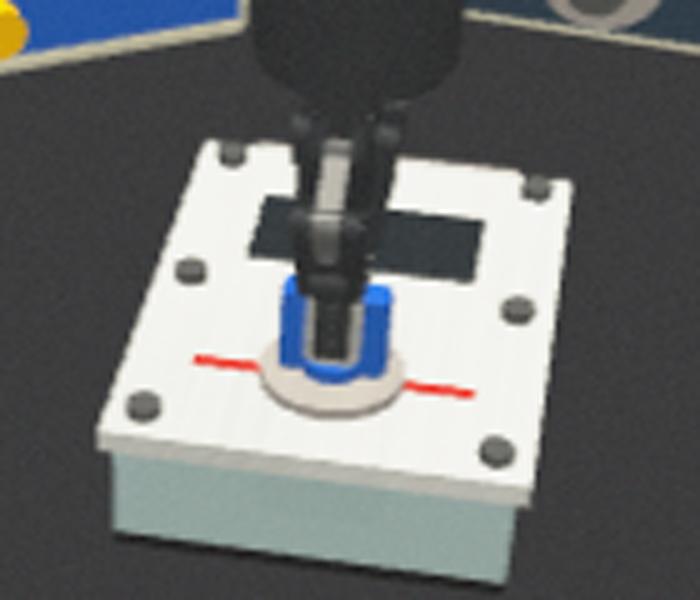

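The flange lies on the cover around (333,375), centred between the red marks. I press slightly to confirm it is home.

Call:
move_arm:
  series:
    - {"claw": 1,"dx": 0,"dy": 0,"dz": 1,"wx": 0,"wy": 0,"wz": 0}
    - {"claw": 1,"dx": 0,"dy": 0,"dz": 0.5,"wx": 0,"wy": 0,"wz": 0}
    - {"claw": 1,"dx": 0,"dy": 0,"dz": 0,"wx": 0,"wy": 0,"wz": 0}
    - {"claw": 1,"dx": 0,"dy": 0,"dz": 0,"wx": 0,"wy": 0,"wz": 0}

```text
time_s: 9.0
eef_pos: [0.5195, -0.121, 0.0755]
tcp_rot: [[0.995, 0.105, 0.0], [0.105, -0.995, -0.0], [0.0, 0.0, -1.0]]
force: [-3.2, 1.2, 6.4]
grip_width: 0.0129
```

Contact at 6 N with TCP 0.0755, as predicted for fully home. Turning by −90° about tool z, which keeps joint 6 in range.

Call:
move_arm:
  series:
    - {"claw": 1,"dx": 0,"dy": 0,"dz": -1,"wx": 0,"wy": 0,"wz": -0.08}
    - {"claw": 1,"dx": 0,"dy": 0,"dz": 0,"wx": 0,"wy": 0,"wz": -0.13}
    - {"claw": 1,"dx": 0,"dy": 0,"dz": 0,"wx": 0,"wy": 0,"wz": -0.13}
    - {"claw": 1,"dx": 0,"dy": 0,"dz": 0,"wx": 0,"wy": 0,"wz": -0.13}
    - {"claw": 1,"dx": 0,"dy": 0,"dz": 0,"wx": 0,"wy": 0,"wz": -0.13}
    - {"claw": 1,"dx": 0,"dy": 0,"dz": 0,"wx": 0,"wy": 0,"wz": -0.13}

```text
time_s: 9.6
eef_pos: [0.5194, -0.1209, 0.0755]
tcp_rot: [[0.667, 0.745, 0.0], [0.745, -0.667, 0.0], [0.0, 0.0, -1.0]]
force: [-0.8, 0.5, 0.4]
grip_width: 0.0133
```

Call:
move_arm:
  series:
    - {"claw": 1,"dx": 0,"dy": 0,"dz": 0,"wx": 0,"wy": 0,"wz": -0.13}
    - {"claw": 1,"dx": 0,"dy": 0,"dz": 0,"wx": 0,"wy": 0,"wz": -0.13}
    - {"claw": 1,"dx": 0,"dy": 0,"dz": 0,"wx": 0,"wy": 0,"wz": -0.13}
    - {"claw": 1,"dx": 0,"dy": 0,"dz": 0,"wx": 0,"wy": 0,"wz": -0.13}
    - {"claw": 1,"dx": 0,"dy": 0,"dz": 0,"wx": 0,"wy": 0,"wz": -0.13}
    - {"claw": 1,"dx": 0,"dy": 0,"dz": 0,"wx": 0,"wy": 0,"wz": -0.13}
    - {"claw": 1,"dx": 0,"dy": 0,"dz": 0,"wx": 0,"wy": 0,"wz": -0.06}
    - {"claw": 1,"dx": 0,"dy": 0,"dz": 0,"wx": 0,"wy": 0,"wz": 0}
    - {"claw": 1,"dx": 0,"dy": 0,"dz": 0,"wx": 0,"wy": 0,"wz": 0}

```text
time_s: 10.5
eef_pos: [0.5194, -0.121, 0.0755]
tcp_rot: [[-0.102, 0.995, 0.0], [0.995, 0.102, -0.0], [-0.0, 0.0, -1.0]]
force: [-0.5, -1.4, 1.4]
grip_width: 0.0131
```

```bash
python3 - <<'E'
from h import *;from cell import robot,viewer
import cv2
go(robot.sense(),.519,-.121,.0755,96)
f=viewer.grab_frame('side');cv2.imwrite('pics/tn.png',cv2.resize(f['frame'][70:190,220:360,::-1],None,fx=5,fy=5,interpolation=cv2.INTER_CUBIC))
E
```

```text
t 10.5 pos [ 0.5194 -0.121   0.0755] yaw 95.87 F [-0.5 -1.4  1.4] gw 0.01310165227268752 q6 -21.7
d [ 0.1 -0.4 -0. ] w [ 0.     0.    -0.002]
```

View pics/tn.png

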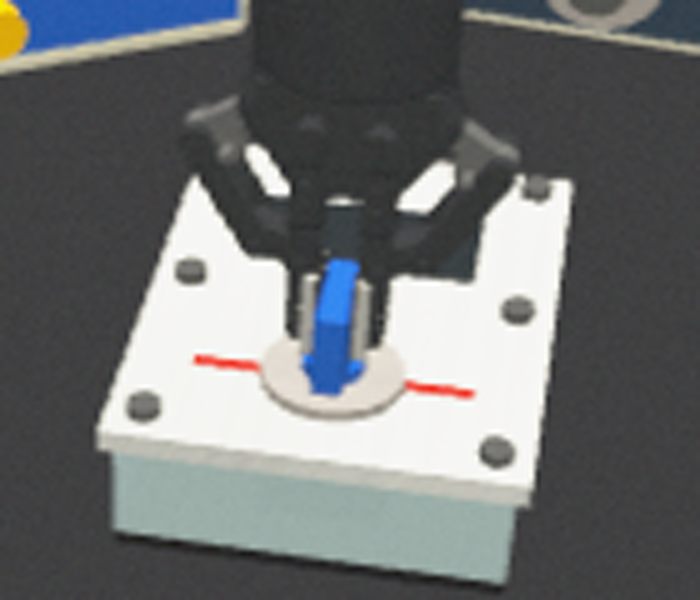

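The wing now stands across the slot at (335,325), with the flange flat. Releasing and rising.

Call:
move_arm:
  series:
    - {"claw": -0.3,"dx": 0,"dy": 0,"dz": 0,"wx": 0,"wy": 0,"wz": 0}
    - {"claw": -0.3,"dx": 0,"dy": 0,"dz": 0,"wx": 0,"wy": 0,"wz": 0}
    - {"claw": -0.3,"dx": 0,"dy": 0,"dz": 0,"wx": 0,"wy": 0,"wz": 0}
    - {"claw": -0.3,"dx": 0,"dy": 0,"dz": 0,"wx": 0,"wy": 0,"wz": 0}
    - {"claw": -0.3,"dx": 0,"dy": 0,"dz": 0,"wx": 0,"wy": 0,"wz": 0}
    - {"claw": -0.3,"dx": 0,"dy": 0,"dz": 0,"wx": 0,"wy": 0,"wz": 0}

```text
time_s: 11.15
eef_pos: [0.5192, -0.1209, 0.0753]
tcp_rot: [[-0.104, 0.995, 0.0], [0.995, 0.104, -0.0], [-0.0, 0.0, -1.0]]
force: [0.4, 1.3, 0.2]
grip_width: 0.0553
```

Call:
move_arm:
  series:
    - {"claw": -0.3,"dx": 0,"dy": 0,"dz": -10,"wx": 0,"wy": 0,"wz": 0}
    - {"claw": -0.3,"dx": 0,"dy": 0,"dz": -15,"wx": 0,"wy": 0,"wz": 0}
    - {"claw": -0.3,"dx": 0,"dy": 0,"dz": -25,"wx": 0,"wy": 0,"wz": 0}
    - {"claw": -0.3,"dx": 0,"dy": 0,"dz": -25,"wx": 0,"wy": 0,"wz": 0}
    - {"claw": -0.3,"dx": 0,"dy": 0,"dz": -25,"wx": 0,"wy": 0,"wz": 0}
    - {"claw": -0.3,"dx": 0,"dy": 0,"dz": -15,"wx": 0,"wy": 0,"wz": 0}
    - {"claw": -0.3,"dx": 0,"dy": 0,"dz": 0,"wx": 0,"wy": 0,"wz": 0}
    - {"claw": -0.3,"dx": 0,"dy": 0,"dz": 0,"wx": 0,"wy": 0,"wz": 0}

```text
time_s: 11.95
eef_pos: [0.5192, -0.1209, 0.1905]
tcp_rot: [[-0.104, 0.995, 0.001], [0.995, 0.104, -0.0], [-0.0, 0.001, -1.0]]
force: [0.4, 1.1, -0.7]
grip_width: 0.0552
```

```bash
python3 - <<'E'
from h import *;from cell import robot,viewer
import cv2
go(robot.sense(),.519,-.121,.0755,96)
f=viewer.grab_frame('side');cv2.imwrite('pics/e.png',cv2.resize(f['frame'][70:190,220:360,::-1],None,fx=5,fy=5,interpolation=cv2.INTER_CUBIC))
cv2.imwrite('pics/e2.png',f['frame'][:,:,::-1])
E
```

```text
t 11.95 pos [ 0.5192 -0.1209  0.1905] yaw 95.96 F [ 0.4  1.1 -0.7] gw 0.05524665809024852 q6 -21.7
d [ -0.   -0.3 115. ] w [ 0.001  0.    -0.001]
```

View pics/e.png

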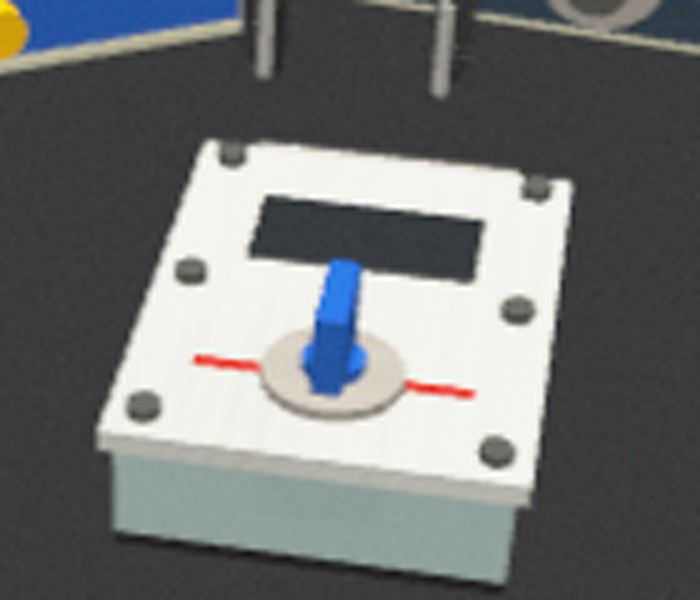

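View pics/e2.png

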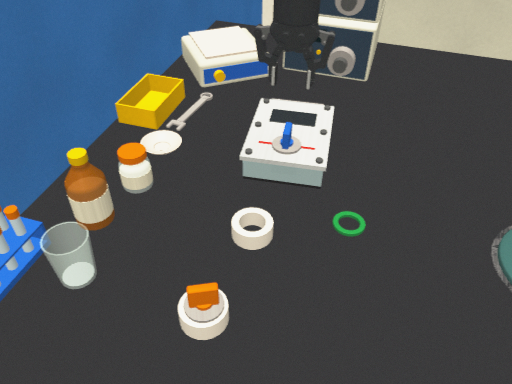

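The stud is seated at (287,145), its wing across the red marks. The orange stud is still in its holder at (203,300), and the gripper is clear.

```bash
python3 -c "
from cell import robot
print(robot.finish_job())"
```

```text
the job is handed in; nothing more can be done
None
```

I fastened the cover with the blue stud and handed the job in at about 12 s of the 42 s allowed; no verdict was reported. I lifted the stud from its holder, lowered it into the slot and pressed it home. I then turned it a quarter turn, let go and moved the gripper 115 mm straight up.

**Seating:** contact came at 6 N with the tool at 0.0755 m, the height expected for a fully seated flange. In the last side picture the flange lies flat and centred between the red marks.

**Turn:** the tool turned from 6° to 96°, with the slot at about 6°. The last picture shows the wing standing across the slot.

**Orange stud:** it still stands in its holder at the same pixel position as at the start.

**Disagreement:** the two cameras differed by 2–5 mm on the slot's y position (top −0.123 m; side −0.117 m from the slot edges, −0.1206 m from the red marks). I used −0.121 m, and the lug went in without noticeable contact force. I took no last picture with the top camera.

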